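Let the steel ball out of its gravity chute

ROBOT

A 7-joint arm with a two-finger parallel gripper is mounted at the origin on the work surface. World frame = base frame: x ahead of the robot, y to its left, z up, the work surface at z = 0. Lengths are in mm, angles in rad, forces in N, time in s.
With the tool pointing down it reaches from about 400 to 850 mm from the base axis. Payload 4.5 kg.
Tool frame: the origin (TCP) lies at the centre of the arm's flange, where the gripper is bolted on; the fingertips stand 173 mm ahead of it and the grasp point (between the pads) lies 155 mm ahead of it; x points along the fingers, y is the direction in which the jaws open and shut, and the axes are right-handed (so a half turn about x gives the same grasp; the last joint's range is limited). The gripper opens to 85 mm and grips with 20 to 120 N. Pads are 22 mm wide; open, the fingers measure 114 mm over their backs; the gripper's body (76 mm by 85 mm) begins 54 mm behind the grasp point. The pads swing forward as they close: fully open they stand 13 mm farther back than shut.
Start: joints at [-1.315, 0.689, -0.195, 1.565, 0.157, 0.902, -0.215], TCP at [137.468, 609.705, 404.717] pointing down, gripper open.
Joint ranges: [-3.01, 3.01], [-0.46, 2.08], [-1.47, 1.51], [0.13, 2.56], [-1, 4.14], [0.04, 2.09], [-2.66, 2.66]. Speed limits (rad/s): [2.57, 2.57, 3.14, 3.14, 3.14, 3.14, 3.14].

INTERFACE

Orientations are given as a rotation vector (axis times angle).
In Python, from plant import readout, camera, get_calibration, ticket, nets gives the robot as it stands.
- The arm moves only by the tool apply_moves, never from a script. Its argument "increments" is a list that holds one entry, the list of rows, each a list of 4 numbers: the shift along the tool's x, y, z in cm, then the turn about the tool's x in rad. In form: [[[x, y, z, yaw], ...]]. A call has 1 to 8 rows; each row shifts and turns the pose as measured when the row begins, along the tool's axes as they then stand; what a row does not reach is not made up. A row lasts 1/10 s, in which the tool goes at most 50 mm and 8.59 degrees, less where a joint would pass 70% of its speed; a pose out of reach is approached as far as the arm can. A call with a gripper value outside its range is refused whole. "fingers" is the opening, from -1 (shut) to 1 (fully open), set as the call begins (left out, the last holds). The fingers move at their own pace and stop on an object; the grip force is fixed at half the most. Time passes only in rows, so rows that do not move let the fingers close. It gives the time, the measured TCP pose, the force and the opening at its end, in the units of the state.
- readout.observe(): the state, without advancing time (a new reading comes with each control period).
- camera(name): name is "scene" or "side" or "wrist"; returns (picture, depth): 480x640x3 uint8, blue, green, red; 480x640 float32, mm along the optical axis (not along the pixel's ray), 0 where there is no reading.
- get_calibration(name): a dict with "K" (3x3 intrinsics, pixels), "dist_coeffs" ([k1, k2, p1, p2, k3] as OpenCV has them; the pictures are not rectified), "cam_to_world" (4x4, takes a point from camera to world coordinates). Camera axes: x right, y up, looking along -z (the intrinsics and any distortion apply to the point x, -y, -z); pixel columns grow to the right and rows downward; lengths in mm; the calibration is good to about 2 mm. A picture is of the moment at which its call begins: read the wrist's pose just before it. get_calibration takes no time and is no camera call; for the wrist camera it gives the pose at the moment of the call.
- ticket.job_done(): hands the job in, once; it reports no verdict.
Trained networks look in the newest picture that a camera, given by its name, has taken for a name from the list of things; names that differ only in an ending like _2 or _b are one class to them, and where a whole thing is asked for, a point or a joint stands for the part that bears it (a point fixed in the world has none). Each returns a list of dicts, best first, with "conf" (0 to 1); they miss things now and then, are a little off and sometimes report something else, mostly with a low value. They report only what shows in the picture. A call takes as long as a camera call.
- nets.recognise(query, camera): "rect" ([left, top, width, height] in pixels, round what is visible of it).
- nets.place_of(query, camera): "position" ([column, row] in pixels: a listed point, or the origin of a listed thing).
The state is a dict: "clock": time; "qpos": joint angles; "dq": joint speeds; "joint_torque": joint torques, N m; "ee_pos": TCP position; "tcp_rot": TCP orientation; "contact_force": force on the tool from outside, world axes, zero at the start; "wrist_torque": the same for the moment, N m; "gripper_width": opening from 0.0 (shut) to 1.0 (fully open).
Only numpy, scipy, OpenCV 4.12 (cv2) and the standard library are available. Lean on these libraries where they do the work, as an engineer would, in place of code of your own. Each camera call takes 0.05 s, during which the arm holds its last target.

TASK

Two plywood gravity chutes stand on the bench, one holding a steel ball and one a steel roller, each shut by a gate on a rocking lever. Press down the pad on the free end of the ball chute's lever and keep it down until the ball has rolled under the raised gate to the front stop, then let the lever come back up so that the gate is shut behind it. Do not grasp or touch the ball or the gates, leave the roller shut in its chute with its lever alone, and leave everything else on the bench where it stands.

Things in the scene. Friction and masses are not known exactly. Their poses are not given: they have to be found in the camera images.
- ball_chute: fixed plywood chute holding the steel ball; the other is alike. Origin on the bench, mid-unit. Open channel 50 mm wide, centre line y=-65 mm, slopes 0.14 rad down towards -x: back board x=130, gate x=-30, front stop x=-130 mm; floor 52, 30, 16 mm over the bench there; sides 30 mm above the floor. Lever lies across it, along y, on a 90 mm tall pivot bracket at x=-55, y=15 mm
- ball_lever (a joint): rocking lever of the steel ball's chute, rad: 0 level, gate down; grows as the pad is pressed, stop at 0.45; above 0.36 the gate clears what lies behind it. Beam at x=-55; axis along the chute's x at y=15, z=85 mm. A spring returns it to 0; at the pad about 2 N starts it, 6 N holds it down
- ball_pad (a point): rubber press pad on that lever's free end, 44 x 44 x 6 mm, 70 mm from the pivot towards the chute's +y. Origin: centre of its top face, 95 mm above the bench when level, about 30 mm lower when fully pressed; z out of its top
- ball_gate (a point): steel gate plate hanging from that lever's other end, 80 mm across from the pivot and 25 mm uphill of the beam, 30 mm wide, 5 thick, 47 tall. Origin: middle of its lower edge, 8 mm over the channel floor when down; rises about 38 mm
- ball: plain steel ball, origin at its centre (axes turn as it rolls), 32 mm across, about 0.14 kg; it lies in the channel against the uphill side of its gate and rolls down to the front stop by itself, in about 1 s, when the gate is up; its centre is then at x = -114 mm in the chute's frame
- roller_chute: fixed plywood chute holding the steel roller; the other is alike. Origin on the bench, mid-unit. Open channel 50 mm wide, centre line y=-65 mm, slopes 0.14 rad down towards -x: back board x=130, gate x=-30, front stop x=-130 mm; floor 52, 30, 16 mm over the bench there; sides 30 mm above the floor. Lever lies across it, along y, on a 90 mm tall pivot bracket at x=-55, y=15 mm
- roller_lever (a joint): rocking lever of the steel roller's chute, rad: 0 level, gate down; grows as the pad is pressed, stop at 0.45; above 0.36 the gate clears what lies behind it. Beam at x=-55; axis along the chute's x at y=15, z=85 mm. A spring returns it to 0; at the pad about 2 N starts it, 6 N holds it down
- roller_pad (a point): rubber press pad on that lever's free end, 44 x 44 x 6 mm, 70 mm from the pivot towards the chute's +y. Origin: centre of its top face, 95 mm above the bench when level, about 30 mm lower when fully pressed; z out of its top
- roller_gate (a point): steel gate plate hanging from that lever's other end, 80 mm across from the pivot and 25 mm uphill of the beam, 30 mm wide, 5 thick, 47 tall. Origin: middle of its lower edge, 8 mm over the channel floor when down; rises about 38 mm
- roller: plain steel roller, origin at its centre, a short cylinder 26 mm across and 44 mm long lying across its channel against its gate
- tin: bystander: round tin with a paper label, 52 mm across, 60 mm tall; origin centre of its underside
- collar: bystander: copper pipe collar, 48 mm across, 30 mm tall; origin centre of its underside
- jar: bystander: glass jar, 50 mm across, 70 mm tall; origin centre of its underside
- offcut: bystander: wood offcut, 70 x 38 x 30 mm; origin centre of its underside
- screwdriver: bystander: screwdriver lying down; origin in its middle, on the bench
- hammer: bystander: hammer lying down; origin in its middle, on the bench
- mug: bystander: white mug, 80 mm across, 90 mm tall; origin centre of its underside

How it is judged:
By the outcome, as a careful person would: the job done as asked, in the order asked, and still so for the second after the job is handed in, with the robot touching nothing.
It also fails if it takes over 32 s, if anything falls off the work surface, if the arm or the gripper's body presses on something with over 40 N, if the wrist force passes 120 N, or if a joint passes its speed limit or range.

## Working session

There is one attempt and no reset: what is moved stays moved. The work goes in short steps, Python scripts to look and compute and a tool call to move; the robot and the scene stay as the last step left them, time stands still between calls to the robot, and variables do not carry over. Pictures are saved under pics/ and viewed, and the job is handed in when it is done.

Besides the shell and the picture viewer there is one more tool, called after "Call:" as name(argument=value, ...) on one line, values as JSON. apply_moves: Moves the arm, as the interface text tells. Its arguments: {"type":"object","properties":{"increments":{"type":"array","items":{"type":"array","items":{"type":"array","items":{"type":"number"}}}},"fingers":{"type":"number"}},"required":["increments"]}

```bash
mkdir -p pics; ls
cat > h.py <<'E'
import numpy as np, cv2
from plant import readout, camera, get_calibration, ticket, nets
def ray(cal,px):
    K=np.array(cal["K"],float);d=np.array(cal["dist_coeffs"],float);T=np.array(cal["cam_to_world"],float)
    u=cv2.undistortPoints(np.array([[px]],float),K,d)[0,0]
    v=np.array([u[0],-u[1],-1.0])
    return T[:3,3],T[:3,:3]@v
def at_depth(cal,px,dep):
    o,v=ray(cal,px);return o+v*dep
def at_z(cal,px,z):
    o,v=ray(cal,px);return o+v*(z-o[2])/v[2]
def proj(cal,P):
    T=np.array(cal["cam_to_world"],float);p=np.linalg.inv(T)@np.append(P,1)
    q=np.array([[p[0],-p[1],-p[2]]]);
    return cv2.projectPoints(q,np.zeros(3),np.zeros(3),np.array(cal["K"],float),np.array(cal["dist_coeffs"],float))[0][0,0]
E
python3 - <<'E'
from h import *
s=readout.observe();print({k:np.round(v,3).tolist() for k,v in s.items()})
for c in("scene","side"):
    im,d=camera(c);cv2.imwrite(f"pics/{c}0.png",im);np.save(f"pics/{c}0.npy",d)
    cal=get_calibration(c);print(c,np.round(cal["cam_to_world"],2).tolist())
    for n in("ball_chute","ball_pad","ball_gate","ball","roller","roller_pad","roller_gate"):
        for r in nets.place_of(n,c)[:2]:
            px=r["position"];dd=d[int(round(px[1])),int(round(px[0]))]if 0<=px[0]<639 and 0<=px[1]<479 else 0
            print(c,n,np.round(px,1),round(r["conf"],2),np.round(at_depth(cal,px,dd),1))
print(readout.observe()["clock"])
E
```

```text
pics
{'clock': 0.0, 'qpos': [-1.315, 0.69, -0.195, 1.566, 0.157, 0.902, -0.215], 'dq': [-0.001, -0.001, -0.0, -0.0, -0.001, -0.002, 0.001], 'joint_torque': [-0.001, -53.961, -1.267, -15.855, 0.009, 0.01, 0.0], 'ee_pos': [137.438, 609.346, 403.869], 'tcp_rot': [0.173, 1.564, -0.176], 'contact_force': [-0.316, 0.158, -0.197], 'wrist_torque': [0.05, 0.002, 0.049], 'gripper_width': 0.999}
scene [[0.84, -0.44, 0.32, 869.94], [0.54, 0.68, -0.49, -447.49], [-0.01, 0.59, 0.81, 888.36], [0.0, 0.0, 0.0, 1.0]]
scene ball_chute [300.6 358.9] 0.8 [ 644.9 -156.2   -1.8]
scene ball_pad [298.5 292.8] 0.87 [587.3 -73.3  91.9]
scene ball_gate [265.4 368.2] 0.76 [ 620.2 -231.9   76.7]
scene ball [280.5 370.6] 0.71 [ 641.8 -216.1   60.5]
scene ball [258.5 311.6] 0.47 [ 532.3 -138.9   60.2]
scene roller [337.4 241.6] 0.43 [573.7 103.1  55.4]
scene roller_pad [350.1 180.1] 0.63 [517.6 252.2  94. ]
scene roller_gate [330.4 243.4] 0.68 [559.6  96.2  46.2]
side [[0.66, 0.45, -0.6, -36.85], [-0.75, 0.39, -0.53, -525.75], [-0.0, 0.8, 0.6, 698.5], [0.0, 0.0, 0.0, 1.0]]
side ball_chute [393.2 288.9] 0.7 [ 6.451e+02 -1.574e+02 -3.000e-01]
side ball_gate [411.5 294.1] 0.6 [ 613.4 -217.8   43.9]
side ball [418.2 288.1] 0.52 [ 615.  -229.3   66.4]
side roller [287.1 243.2] 0.4 [560.7  84.7  55. ]
side roller_pad [284.1 241.2] 0.72 [552.2  85.5  65.2]
side roller_pad [224.  209.6] 0.64 [519.6 252.7  96.1]
side roller_gate [277.  246.9] 0.88 [556.6 115.2  31.2]
0.8
```

View pics/scene0.png

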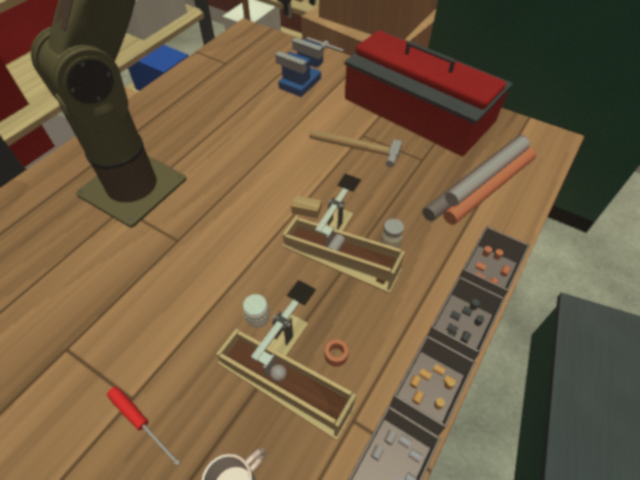

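View pics/side0.png

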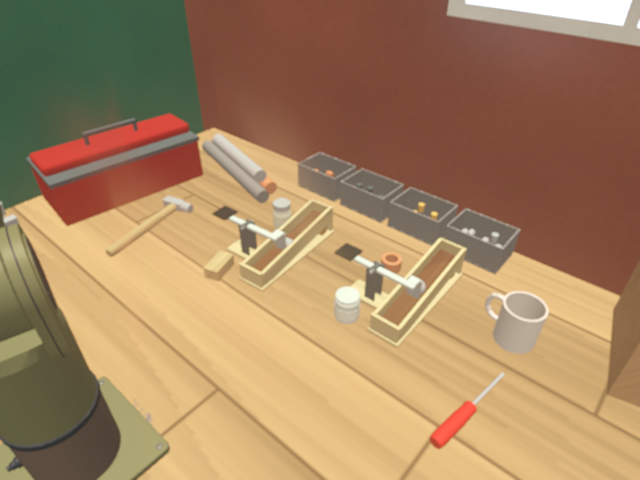

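The ball chute is the nearer unit: ball at about (278,372) in scene, pad at (300,292). The roller sits in the other unit at (335,242). Next I refine the pad position and its yaw from depth.

Run:
```python
from h import *
from scipy.spatial.transform import Rotation as R
for c,ctr in(("scene",(300,292)),("side",(348,252))):
    im=cv2.imread(f"pics/{c}0.png");d=np.load(f"pics/{c}0.npy");cal=get_calibration(c)
    u0,v0=ctr;P=[]
    for v in range(v0-30,v0+31):
        for u in range(u0-30,u0+31):
            if d[v,u]>0:
                p=at_depth(cal,(u,v),d[v,u])
                if 84<p[2]<104 and im[v,u].max()<95: P.append(p)
    P=np.array(P);print(c,len(P),np.median(P,0).round(1))
    r=cv2.minAreaRect(P[:,:2].astype(np.float32));print(r)
# chute axis from scene/side: lever pts
g=np.array([620,-232]);p=np.array([587,-73.])
s=readout.observe();print(R.from_rotvec(s["tcp_rot"]).as_matrix().round(3),s["ee_pos"],s["clock"])
big=cv2.resize(cv2.imread("pics/scene0.png")[260:440,190:390],(800,720))[:600]
cv2.imwrite("pics/z0.png",big)
```

```text
scene 464 [590.6 -73.9  93.4]
((592.5904541015625, -99.65425109863281), (43.41750717163086, 105.2108383178711), 2.2671115398406982)
side 0 nan
  return _methods._mean(a, axis=axis, dtype=dtype,
  ret = ret.dtype.type(ret / rcount)
Traceback (most recent call last):
IndexError: too many indices for array: array is 1-dimensional, but 2 were indexed
```

Run:
```python
from h import *
from scipy.spatial.transform import Rotation as R
for c,ctr in(("scene",(301,292)),("side",(348,252))):
    im=cv2.imread(f"pics/{c}0.png");d=np.load(f"pics/{c}0.npy");cal=get_calibration(c)
    u0,v0=ctr;print(im[v0,u0],d[v0,u0],at_depth(cal,ctr,d[v0,u0]).round(1))
    M=np.zeros(d.shape,np.uint8)
    for v in range(v0-20,v0+21):
        for u in range(u0-20,u0+21):
            if d[v,u]>0:
                p=at_depth(cal,(u,v),d[v,u])
                if 80<p[2]<110 and im[v,u].max()<im[v0,u0].max()+35: M[v,u]=1
    M=cv2.morphologyEx(M,cv2.MORPH_OPEN,np.ones((5,5),np.uint8))
    _,L=cv2.connectedComponents(M);vv,uu=np.nonzero(L==L[v0,u0])
    P=np.array([at_depth(cal,(u,v),d[v,u]) for u,v in zip(uu,vv)])
    Q=np.array([at_z(cal,(u,v),95)for u,v in zip(uu,vv)])
    print(c,len(P),np.median(P,0).round(1),Q.mean(0).round(1),cv2.minAreaRect(Q[:,:2].astype(np.float32)))
s=readout.observe();print(R.from_rotvec(s["tcp_rot"]).as_matrix().round(3),s["ee_pos"],s["clock"])
a=cv2.resize(cv2.imread("pics/scene0.png")[270:400,210:340],(400,400))
b=cv2.resize(cv2.imread("pics/side0.png")[220:350,325:455],(400,400))
cv2.imwrite("pics/z0.png",np.hstack([a,b]))
```

```text
[33 40 44] 920.82495 [590.4 -68.9  91.6]
scene 345 [591.9 -70.4  93.9] [592.  -70.9  95. ] ((591.7159423828125, -70.36848449707031), (41.26777648925781, 40.762882232666016), 1.2179830074310303)
[ 74  94 108] 976.6421 [586.  -71.6  94.7]
side 216 [586.5 -70.8  95.7] [587.4 -70.9  95. ] ((586.7650146484375, -70.9679946899414), (42.03449249267578, 42.212608337402344), 0.0932808443903923)
[[-0.     0.22   0.976]
 [ 0.     0.976 -0.22 ]
 [-1.     0.    -0.   ]] [137.44430252 609.69807021 404.73646968] 0.8
```

View pics/z0.png

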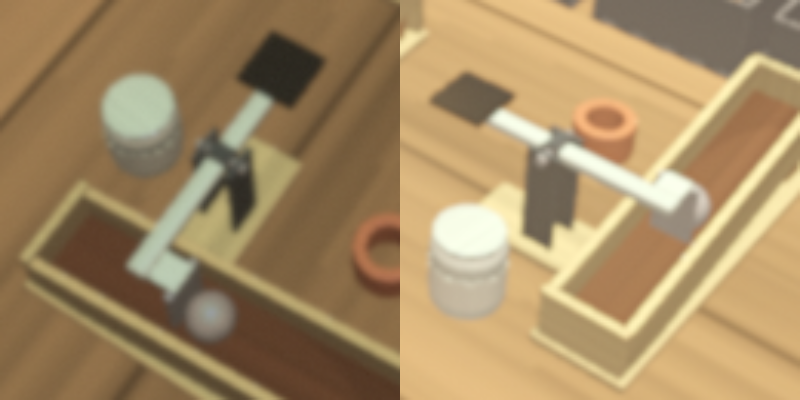

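Both cameras agree on the pad: about (589.5, -71, 95), with the chute axes close to the world axes. The chute origin at (645,-157) plus (-55,85) gives (590,-72), which matches. I'll travel at the current height with the fingers shut.

Call:
apply_moves(increments=[[[0, -3.4, 3.6, 0], [0, -3.4, 3.6, 0], [0, -3.4, 3.6, 0], [0, -3.4, 3.6, 0], [0, -3.4, 3.6, 0], [0, -3.4, 3.6, 0], [0, -3.4, 3.6, 0], [0, -3.4, 3.6, 0]]], fingers=-1)

```text
clock: 1.6
ee_pos: [358.6, 282.8, 402.4]
tcp_rot: [0.171, 1.567, -0.152]
contact_force: [0.5, 0.7, 0.1]
gripper_width: -0.0
```

Call:
apply_moves(increments=[[[0, -3.4, 3.6, 0], [0, -3.4, 3.6, 0], [0, -3.4, 3.6, 0], [0, -3.4, 3.6, 0], [0, -3.4, 3.6, 0], [0, -3.4, 3.6, 0], [0, -2, 2.2, 0]]])

```text
clock: 2.3
ee_pos: [548.3, 7.2, 400.8]
tcp_rot: [0.176, 1.561, -0.155]
contact_force: [-0.8, 0.9, 0.5]
gripper_width: 0.0
```

```bash
cat > st.py <<'E'
from h import *
from scipy.spatial.transform import Rotation as R
s=readout.observe();M=R.from_rotvec(s["tcp_rot"]).as_matrix()
t=np.array([589.5,-71,95.])
g=s["ee_pos"]+M[:,0]*173
print(s["clock"],"ee",s["ee_pos"].round(1) if hasattr(s["ee_pos"],"round") else s["ee_pos"],"tip",g.round(1),"err tool cm",((M.T@(t-g))/10).round(2));print(M.round(3),np.round(s["qpos"],2),np.round(s["contact_force"],1))
E
python3 st.py
```

```text
2.3 ee [548.3   7.2 400.8] tip [549.1   9.4 227.8] err tool cm [13.2 -7.2  5.6]
[[ 0.005  0.209  0.978]
 [ 0.013  0.978 -0.209]
 [-1.     0.014  0.002]] [ 0.09  0.6  -0.3   1.8   0.23  0.77  1.04] [-0.8  0.9  0.5]
```

Call:
apply_moves(increments=[[[0, -3.4, 2.7, 0], [2, -2.9, 2.3, 0], [4, -0.8, 0.5, 0], [3.3, 0, 0, 0], [0, 0, 0, 0]]])

```text
clock: 2.8
ee_pos: [593.2, -84.4, 305.7]
tcp_rot: [0.183, 1.55, -0.167]
contact_force: [-1.2, 0.1, -0.2]
gripper_width: -0.003
```

```bash
python3 st.py
python3 - <<'E'
from h import *
for c in("scene","side"):
    im,d=camera(c);cv2.imwrite(f"pics/{c}1.png",im)
a=cv2.resize(cv2.imread("pics/scene1.png")[230:400,210:380],(400,400))
b=cv2.resize(cv2.imread("pics/side1.png")[180:350,290:460],(400,400))
cv2.imwrite("pics/z1.png",np.hstack([a,b]))
E
```

```text
2.8 ee [593.2 -84.4 305.7] tip [595.8 -82.9 132.8] err tool cm [ 3.78  0.98 -0.93]
[[ 0.015  0.221  0.975]
 [ 0.008  0.975 -0.221]
 [-1.     0.012  0.013]] [ 0.21  0.79 -0.26  1.74  0.29  0.64  1.14] [-1.2  0.1 -0.2]
```

View pics/z1.png

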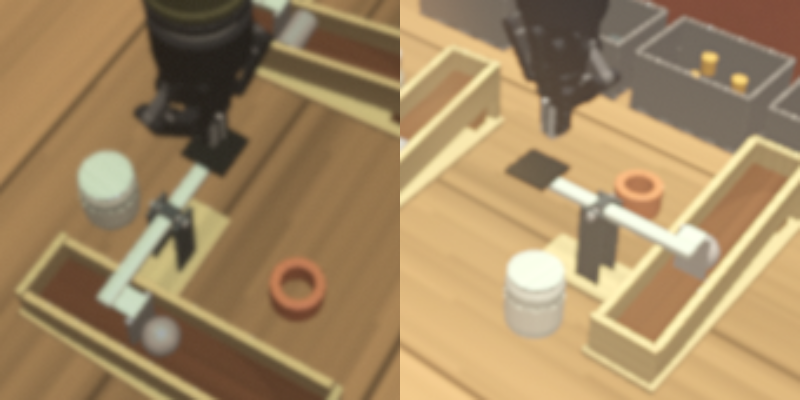

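The shut fingers are above the pad but offset about 12 mm towards the pivot. I'll correct that first, then go down.

Call:
apply_moves(increments=[[[0.5, 1.3, -0.9, 0], [0.5, 0, 0, 0], [0, 0, 0, 0]]])

```text
clock: 3.2
ee_pos: [589.9, -65.1, 303.9]
tcp_rot: [0.181, 1.535, -0.161]
contact_force: [-0.4, 0.6, -0.4]
gripper_width: 0.003
```

```bash
python3 st.py
```

```text
3.2 ee [589.9 -65.1 303.9] tip [595.1 -63.4 131. ] err tool cm [ 3.57 -0.92 -0.48]
[[ 0.03   0.217  0.976]
 [ 0.01   0.976 -0.217]
 [-1.     0.016  0.027]] [ 0.18  0.78 -0.25  1.76  0.29  0.6   1.11] [-0.4  0.6 -0.4]
```

Call:
apply_moves(increments=[[[1, -0.5, -0.4, 0], [1, 0, -0.2, 0], [1, 0, 0, 0], [0.5, 0, 0, 0]]])

```text
clock: 3.6
ee_pos: [585.4, -66.0, 270.6]
tcp_rot: [0.18, 1.528, -0.157]
contact_force: [0.0, 0.6, 1.0]
gripper_width: 0.001
```

```bash
python3 st.py
```

```text
3.6 ee [585.4 -66.  270.6] tip [591.9 -64.2  97.8] err tool cm [ 0.26 -0.72 -0.1 ]
[[ 0.037  0.214  0.976]
 [ 0.01   0.977 -0.214]
 [-0.999  0.018  0.034]] [ 0.17  0.83 -0.22  1.8   0.32  0.51  1.1 ] [0.  0.6 1. ]
```

Call:
apply_moves(increments=[[[1, -0.4, 0, 0], [1, -0.2, 0, 0], [1, 0, 0, 0]]])

```text
clock: 3.9
ee_pos: [586.3, -70.1, 239.9]
tcp_rot: [0.18, 1.525, -0.154]
contact_force: [-0.5, -1.5, 7.6]
gripper_width: -0.001
```

```bash
python3 st.py
```

```text
3.9 ee [586.3 -70.1 239.9] tip [593.3 -68.   67.1] err tool cm [-2.81 -0.32 -0.2 ]
[[ 0.04   0.212  0.976]
 [ 0.013  0.977 -0.212]
 [-0.999  0.021  0.037]] [ 0.16  0.87 -0.21  1.81  0.34  0.45  1.09] [-0.5 -1.5  7.6]
```

Call:
apply_moves(increments=[[[0.4, 0, 0, 0], [0.2, 0, 0, 0], [0.1, 0, 0, 0], [0.1, 0, 0, 0]]])

```text
clock: 4.3
ee_pos: [586.3, -70.2, 237.0]
tcp_rot: [0.179, 1.524, -0.156]
contact_force: [-3.0, 2.4, 12.5]
gripper_width: -0.003
```

```bash
python3 st.py
python3 - <<'E'
from h import *
for c in("scene","side"):
    im,d=camera(c);cv2.imwrite(f"pics/{c}2.png",im)
a=cv2.resize(cv2.imread("pics/scene2.png")[230:400,210:380],(400,400))
b=cv2.resize(cv2.imread("pics/side2.png")[180:350,290:460],(400,400))
cv2.imwrite("pics/z2.png",np.hstack([a,b]))
E
```

```text
4.3 ee [586.3 -70.2 237. ] tip [593.5 -68.5  64.2] err tool cm [-3.1  -0.27 -0.22]
[[ 0.041  0.212  0.976]
 [ 0.01   0.977 -0.213]
 [-0.999  0.019  0.038]] [ 0.16  0.88 -0.2   1.81  0.34  0.44  1.09] [-3.   2.4 12.5]
```

View pics/z2.png

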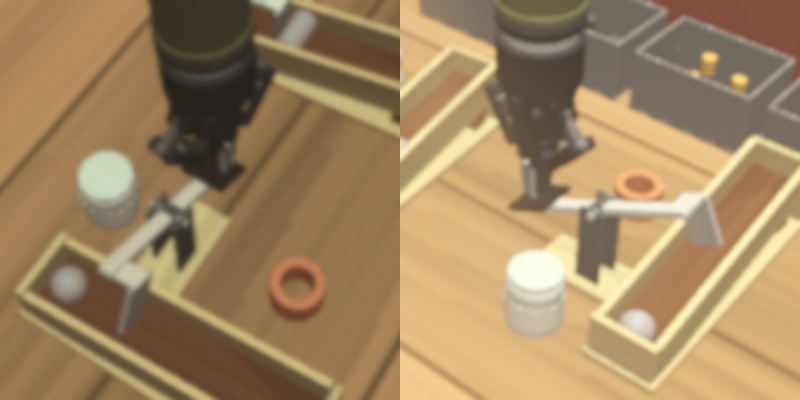

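The lever is on its stop (12 N) and the gate is up. The ball is at the front stop or close to it, at about (68,285) in the left crop. I'll hold it down a little longer and then check.

Call:
apply_moves(increments=[[[0.1, 0, 0, 0], [0.1, 0, 0, 0], [0.1, 0, 0, 0], [0.1, 0, 0, 0], [0.1, 0, 0, 0], [0.1, 0, 0, 0], [0.1, 0, 0, 0]]])

```text
clock: 5.1
ee_pos: [585.9, -69.8, 236.8]
tcp_rot: [0.177, 1.522, -0.157]
contact_force: [-4.9, 2.2, 14.9]
gripper_width: -0.003
```

```bash
python3 st.py
python3 - <<'E'
from h import *
for c in("scene","side"):
    im,d=camera(c);cv2.imwrite(f"pics/{c}3.png",im);cal=get_calibration(c)
    e=np.array([645-114,-157-65,34.])
    print(c,"expected px",proj(cal,e).round(1))
    for r in nets.place_of("ball",c)[:2]:print(np.round(r["position"],1),round(r["conf"],2),at_z(cal,r["position"],34).round(1))
a=cv2.resize(cv2.imread("pics/scene3.png")[230:400,210:380],(400,400))
b=cv2.resize(cv2.imread("pics/side3.png")[180:350,290:460],(400,400))
cv2.imwrite("pics/z3.png",np.hstack([a,b]))
E
```

```text
5.1 ee [585.9 -69.8 236.8] tip [593.4 -68.5  64. ] err tool cm [-3.11 -0.28 -0.2 ]
[[ 0.044  0.212  0.976]
 [ 0.008  0.977 -0.213]
 [-0.999  0.017  0.041]] [ 0.16  0.88 -0.2   1.81  0.34  0.44  1.08] [-4.9  2.2 14.9]
scene expected px [234.2 348.8]
[238.5 350.2] 0.6 [ 540.  -219.6   34. ]
side expected px [390.2 320.8]
[390.6 319.7] 0.64 [ 533.9 -220.9   34. ]
[390.1 268.9] 0.49 [ 661.9 -134.    34. ]
```

View pics/z3.png

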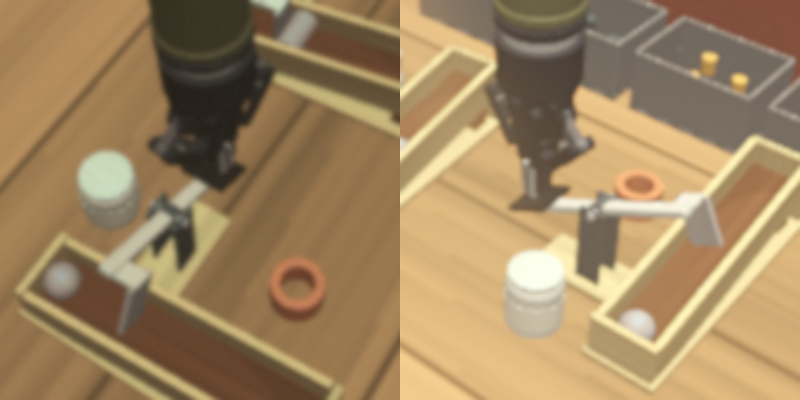

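The ball is at the front stop; both cameras put it within a few mm of the expected position. I'll release gently.

Call:
apply_moves(increments=[[[-0.6, 0, 0, 0], [-0.6, 0, 0, 0], [-0.6, 0, 0, 0], [-0.6, 0, 0, 0], [-0.6, 0, 0, 0], [-0.6, 0, 0, 0], [-0.8, 0, 0, 0], [-1, 0, 0, 0]]])

```text
clock: 6.1
ee_pos: [583.2, -71.2, 292.1]
tcp_rot: [0.177, 1.524, -0.158]
contact_force: [0.7, 0.3, 0.1]
gripper_width: -0.001
```

Call:
apply_moves(increments=[[[-2, 0, 0, 0], [-3, 0, 0, 0], [-3, 0, 0, 0], [-3, 0, 0, 0], [-2, 0, 0, 0], [0, 0, 0, 0], [0, 0, 0, 0]]])

```text
clock: 6.8
ee_pos: [575.7, -76.1, 430.0]
tcp_rot: [0.177, 1.526, -0.167]
contact_force: [-0.2, -1.2, -0.9]
gripper_width: -0.0
```

```bash
python3 st.py
python3 - <<'E'
from h import *
for c in("scene","side"):
    im,d=camera(c);cv2.imwrite(f"pics/{c}4.png",im);cal=get_calibration(c)
    for n in ("ball","ball_gate","ball_pad","roller"):
      for r in nets.place_of(n,c)[:2]:
        p=np.array(r["position"]);dd=d[int(p[1]+.5),int(p[0]+.5)]
        print(c,n,p.round(1),round(r["conf"],2),at_depth(cal,p,dd).round(1))
a=cv2.resize(cv2.imread("pics/scene4.png")[190:400,200:410],(400,400))
b=cv2.resize(cv2.imread("pics/side4.png")[180:350,230:460],(400,400))
cv2.imwrite("pics/z4.png",np.hstack([a,b]))
print(readout.observe()["clock"])
E
```

```text
6.8 ee [575.7 -76.1 430. ] tip [582.4 -75.7 257.1] err tool cm [ 1.623e+01  4.400e-01 -1.000e-02]
[[ 0.039  0.218  0.975]
 [ 0.003  0.976 -0.218]
 [-0.999  0.011  0.037]] [ 0.24  0.6  -0.31  1.69  0.23  0.85  1.18] [-0.2 -1.2 -0.9]
scene ball [235.5 350.2] 0.7 [ 539.7 -225.9   45.9]
scene ball [309.7 211.9] 0.43 [598.6 -44.5 320.2]
scene ball_gate [237.9 349.7] 0.54 [ 543.1 -222.7   46.1]
scene ball_pad [299.  289.2] 0.7 [583.9 -66.3  93. ]
scene ball_pad [302.7 357.8] 0.24 [ 647.3 -152.1   -1.2]
scene roller [337.7 242.6] 0.7 [575.6 101.3  55.1]
scene roller [300.1 291.7] 0.67 [589.4 -70.5  94.2]
side ball [390.7 318.8] 0.5 [ 524.1 -226.1   47.8]
side ball_gate [414.6 297. ] 0.59 [ 614.1 -225.3   39.9]
side ball_gate [225.5 210.3] 0.55 [522.  250.4  93.9]
side ball_pad [347.5 249.7] 0.66 [589.6 -67.4  96.6]
side roller [283.2 241.3] 0.41 [551.2  87.4  64.5]
side roller [515.3 338.4] 0.33 [ 642.2 -426.4   39. ]
7.3
```

View pics/z4.png

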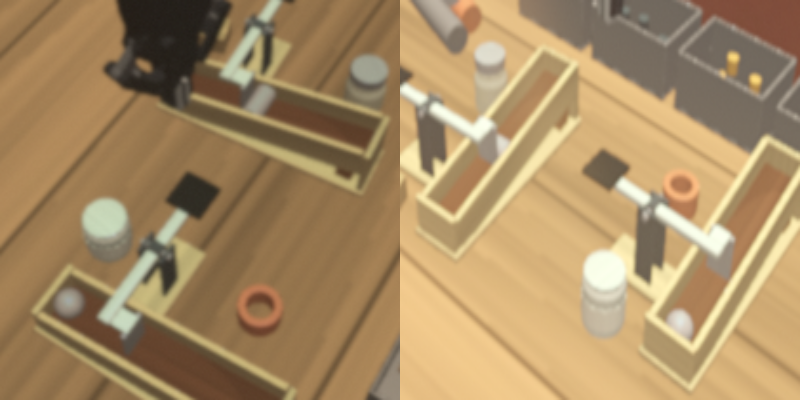

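View pics/side4.png

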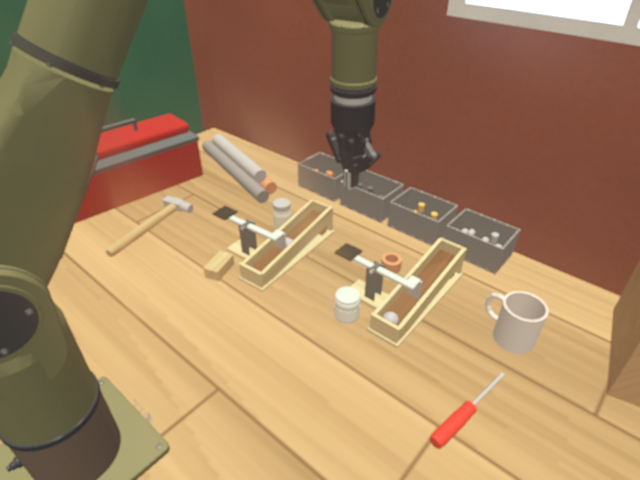

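The ball is at the front stop, at about (390,319) in side. The lever is level again (pad back at z of about 95), the gate is down behind the ball, the roller is still shut in, and nothing else has moved. The arm is clear, so I'm handing in.

```bash
python3 -c "
from plant import ticket;print(ticket.job_done())"
```

```text
the job is handed in; nothing more can be done
None
```

The ball is at the front stop with its gate shut behind it, and I handed the job in at about 7.3 s on the robot's clock.

- **What I did:** I pressed the ball chute's pad with the shut fingertips until the lever reached its stop. It stayed there, at about 12–15 N, until the ball had settled. Then I eased the lever back up and raised the arm clear.
- **Last checks:** Both cameras show the ball at the stop, the lever level (pad at 93–97 mm) and the gate down. The roller is still shut in with its lever level, and I saw nothing else on the bench moved. The wrist force reads about zero.
- **Disagreements:** The two cameras differed by 5–15 mm on the ball's position along the chute. In the last scene picture the network put the gate on the ball (confidence 0.54), which is wrong; the picture itself and the side view show the gate down in its place.

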